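# Make the ink-bottle filling stand ready and start it

### The job

Make the filling stand ready, in this order: push the bottle carriage by its upright post fully home (to the robot's left) so that the bottles stand under the nozzles; then turn the dose dial on the controller box until its pointer lines up with the index marker; then take the splash guard out of its rack and hang it over the horizontal bar in front of the nozzles, about mid-bar, and let it go; last, press the start button right down and release it. Leave the index marker and the other bottles, the jar and the screwdriver where they are.

Things in the scene. Friction and masses are not known exactly. Their poses are not given: they have to be found in the camera images.
- stand: fixed filling stand: base plate 200 x 250 x 12 mm (x, y, z), origin at the centre of its underside on the table. In its frame: two posts at x = 75, y = +-115 mm carry a beam (top 215 mm above the table, reaching from x = 0 to 90 mm) with two nozzles; the guard bar runs along y at x = -70 mm
- bar_mid (a point): middle of the guard bar's axis; the bar is a round steel bar of 14 mm diameter, horizontal, along the stand's y, axis 150 mm above the table; its free length between the end blocks is 216 mm. Axes as the stand's. The space 65 mm either side of it in x is free above the bar
- carriage (a joint): slide of the bottle carriage along the stand's +y: 0 to 0.09 m; 0.09 = fully home against the stop (bottles under the nozzles). Starts between 0 and 0.03, moves with 2 to 3 N and stays where left
- push_post (a point): top centre of the carriage's upright push post, in front of the stand (85 mm nearer the robot than the bar): dark round steel post 18 mm in diameter, from 22 to 92 mm above the table; it moves with the carriage
- controller: fixed dosing controller, grey box 240 x 140 x 50 mm, origin at the centre of its underside; the dial is at x = -45 mm and the start button at x = +75 mm in its frame, both on top (y = 0). It may stand left or right of the stand
- dial_axis (a point): point on the dial's vertical axis, 70 mm above the table
- dial (a joint): dial angle in rad, counter-clockwise from above; 0 = the pointer points along the controller's -x; limits +-2.3. Turns with about 0.07 N m and stays where left
- pointer_tip (a point): tip of the dial's pointer arm, 50 mm from the axis, 68 mm above the table; the arm is a dark bar 14 mm wide narrowing to 4 mm, its top 68 mm above the table
- dial_pin (a point): top centre of the dial's upright crank pin: 12 mm diameter, standing on the pointer arm 36 mm from the axis, from 68 to 104 mm above the table; push it sideways to turn the dial
- index_mark (a point): where the pointer tip must be: point 50 mm from the dial axis right in front of the index marker, a small dark pointed block (10 mm, 12 mm high, on the box top 51 to 67 mm from the axis) whose point faces the axis. It is preset at another angle each time and stiff; do not move it. Height 68 mm above the table
- rack: fixed rack: base 70 x 170 x 12 mm, origin at the centre of its underside; two walls along its y, 36 mm high above the base, leave a slot 7.5 mm wide at x = 0 in which the guard stands upright. It stands on the side of the stand where the controller is not
- guard: splash guard, loose, 0.18 kg: upright plate 5 x 150 x 100 mm (x, y, z), origin at the centre of the plate's underside; at the top a cap strip 5 mm thick reaches from the plate 31.5 mm to +x and ends in a lip that hangs 22 mm down, so that strip, plate and lip form a channel along y, open below, 24 mm wide inside. At the start its underside is 12 mm above the table in the rack's slot
- guard_tab (a point): grip point on the guard's top tab, at x = 10, z = 130 mm in the guard's frame; the tab is a black block 10 mm thick (x), 44 mm wide (y), from z = 105 to 145 mm: pinch it across x from above
- guard_channel (a point): middle of the channel's ceiling (underside of the cap strip), at x = 14.5, z = 100 mm in the guard's frame: this comes to lie on top of the bar, the bar between plate and lip
- start (a joint): travel of the start button: 0 = up, 0.006 m = fully down; takes 5 N, springs back
- start_top (a point): centre of the start button's top face, 30 mm diameter
- bottle_a: bystander: small white ink bottle standing loose on the table, 38 mm diameter, 96 mm tall; origin at the centre of its underside
- bottle_b: bystander: small white ink bottle standing loose on the table, 38 mm diameter, 96 mm tall; origin at the centre of its underside
- bottle_c: bystander: small white ink bottle standing loose on the table, 38 mm diameter, 96 mm tall; origin at the centre of its underside
- bottle_d: bystander: small white ink bottle standing loose on the table, 38 mm diameter, 96 mm tall; origin at the centre of its underside
- solvent_jar: bystander: jar 64 mm diameter, 100 mm tall, with a black cap; origin at the centre of its underside
- driver: bystander: screwdriver 180 mm long, lying on the table in front of the robot; origin under its middle, long axis x
Mind the look-alikes: they are no part of the job. What is shaped like the guard but purple or yellow is not meant.

How it is judged:
By the outcome, as a careful person would: the job done as asked, in the order asked, and still so for the second after the job is handed in, with the robot touching nothing.
It also fails if it takes over 72 s, if anything falls off the work surface, if the arm or the gripper's body presses on something with over 40 N, if the wrist force passes 120 N, or if a joint passes its speed limit or range.

### The arm

A 6-joint arm with a two-finger parallel gripper is mounted at the origin on the work surface. World frame = base frame: x ahead of the robot, y to its left, z up, the work surface at z = 0. Lengths are in mm, angles in rad, forces in N, time in s.
With the tool pointing down it reaches from about 300 to 875 mm from the base axis. Payload 4.2 kg.
Tool frame: the origin (TCP) lies on the centre line of the jaws, within the pads' length; the fingertips stand 19 mm ahead of it and the grasp point (between the pads) is the TCP (tcp_to_tips is the z of the fingertips in the tool frame, in mm); z points along the fingers, x is the direction in which the jaws open and shut, and the axes are right-handed (so a half turn about z gives the same grasp; the last joint's range is limited). The gripper opens to 85 mm and grips with 20 to 120 N. Pads are 22 mm wide; open, the fingers measure 114 mm over their backs; the gripper's body (76 mm by 85 mm) begins 54 mm behind the grasp point. The pads swing forward as they close: fully open they stand 13 mm farther back than shut.
Start: joints at [-1.284, 0.32, 1.565, -0, 1.257, -0.02], TCP at [173.658, -548.163, 250.338] pointing down, gripper open.
Joint ranges: [-3.11, 3.11], [-0.84, 2.01], [0.21, 2.61], [-1.34, 4.49], [0.05, 2.63], [-2.56, 2.56]. Speed limits (rad/s): [2.57, 2.57, 3.14, 3.14, 3.14, 3.14].

### API

Orientations are given as a rotation vector (axis times angle).
In Python, from cell import reach, movel, goto_joints, release, gripper_close, wait, inverse_kinematics, state, get_image, PlanningError, job_done, tcp_to_tips gives the robot as it stands. The module is installed in compiled form; this text tells all that it offers. Calls block until the motion is done:
- reach(position, orientation): joint-space move of the TCP to a pose.
- movel(position, ori=None, v=150): straight line of the TCP; ori=None keeps the orientation; v is the mean speed in mm/s.
- goto_joints(angles): joint-space move.
- release() and gripper_close(): open the fingers fully, or close them until they stop; the grip force is fixed at half the most.
- wait(seconds).
- inverse_kinematics(position, orientation): joint angles nearest the present ones, or None.
- state(): the state.
- get_image(name): name is "scene" or "top" or "wrist"; returns a dict with "img" (480x640x3 uint8, blue, green, red), "fx", "fy", "cx", "cy" (pixels), "rvec" (rotation vector, rad) and "tvec" (3), from world to camera coordinates, as OpenCV has them. Camera axes: x right, y down, z forward; pixel columns grow to the right and rows downward; lengths in mm; the calibration is good to about 2 mm. The wrist camera is an equidistant fisheye: a pixel r from the principal point sees the ray r / f radians off the axis. A picture is of the moment at which its call begins. There is no depth.
A pose or a line that the arm cannot do raises PlanningError and nothing moves.
- job_done(): hands the job in, once; it reports no verdict.
The state is a dict: "clock": time; "q": joint angles; "qvel": joint speeds; "joint_torque": joint torques, N m; "tcp_pos": TCP position; "orientation": TCP orientation; "wrist_force": force on the tool from outside, world axes, zero at the start; "wrist_torque": the same for the moment, N m; "width": finger opening in mm.
Only numpy, scipy, OpenCV 4.12 (cv2) and the standard library are available. Lean on these libraries where they do the work, as an engineer would, in place of code of your own. Each camera call takes 0.05 s, during which the arm holds its last target.

## Working session

There is one attempt and no reset: what is moved stays moved. The work goes in short steps, each a Python script; the robot and the scene stay as the last script left them, time stands still between calls to the robot, and variables do not carry over. Pictures are saved under pics/ and viewed, and the job is handed in when it is done.

```bash
mkdir -p pics; python3 - <<'E'
from cell import *
import cv2
for n in("scene","top","wrist"):
    d=get_image(n); cv2.imwrite(f"pics/{n}0.png",d["img"]); print(n,d["fx"],d["fy"],d["cx"],d["cy"],d["rvec"],d["tvec"])
print(state()); print(tcp_to_tips)
E
```

```text
scene 521.7633684189143 521.7633684189143 313.9753165832332 242.12681365092726 [ 1.83866144  1.818001   -0.6506679 ] [ -65.75874144 -336.73320627 1569.1427333 ]
top 549.0959178456998 549.0959178456998 312.2107204747758 237.9965562358387 [ 2.15713134 -2.10248525  0.22319037] [  55.41229661  520.73056142 1215.46741109]
wrist 371.64829954431775 371.64829954431775 319.05793941639865 243.80172859280947 [-2.34088722  1.71417994  0.25040557] [-573.4694179   -38.47885964  378.62821285]
{'clock': 0.15, 'q': array([-1.28399831e+00,  3.20149684e-01,  1.56536529e+00,  8.88785721e-06,
        1.25742398e+00, -2.00223312e-02]), 'qvel': array([-0.00071553, -0.00109595, -0.00265032,  0.00145196,  0.0009028 ,
        0.00070586]), 'joint_torque': array([ 2.34332556e-04, -4.15844750e+01, -2.34346372e+01,  4.55325335e-06,
        6.00071755e-03, -4.45567370e-07]), 'tcp_pos': array([ 173.56550018, -547.83743145,  249.68574487]), 'orientation': array([-2.53414134e+00,  1.85541234e+00,  1.67244941e-03]), 'wrist_force': array([ 0.22597979, -0.06460543,  0.0069159 ]), 'wrist_torque': array([ 0.00412235,  0.02601687, -0.00871885]), 'width': 85.83697608396484}
19.0
```

View pics/scene0.png

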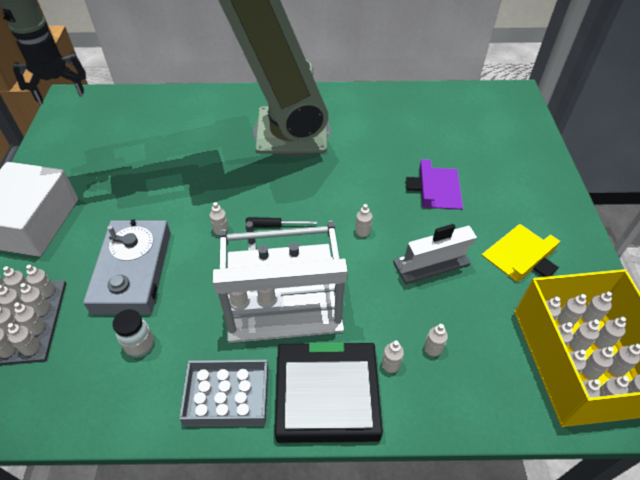

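View pics/top0.png

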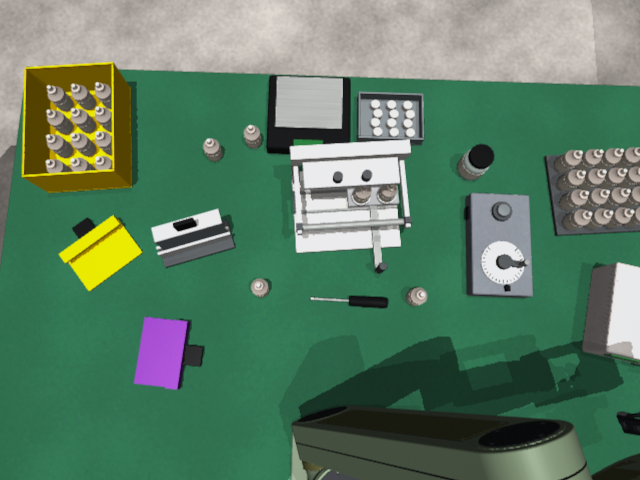

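View pics/wrist0.png

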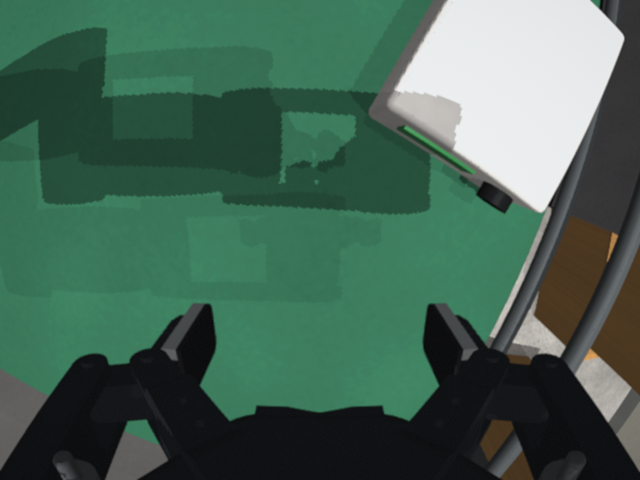

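The top view shows the stand at about (350,195), push post (379,267), controller (500,245) on the right, and rack with white guard (192,235) on the left. I'll zoom in on these.

```bash
cat > h.py <<'E'
import numpy as np, cv2
def cam(d):
    R,_=cv2.Rodrigues(np.array(d["rvec"],float)); t=np.array(d["tvec"],float).ravel()
    return R,t
def ray(d,px,fish=False):
    R,t=cam(d); u=np.array([(px[0]-d["cx"])/d["fx"],(px[1]-d["cy"])/d["fy"]])
    if fish:
        r=np.linalg.norm(u); v=np.array([*(u/max(r,1e-9)*np.sin(r)),np.cos(r)])
    else: v=np.array([*u,1.])
    return -R.T@t, R.T@v
def onplane(d,px,z,fish=False):
    o,v=ray(d,px,fish); return o+v*(z-o[2])/v[2]
def proj(d,P,fish=False):
    R,t=cam(d); c=R@np.asarray(P,float)+t
    if fish:
        r=np.hypot(c[0],c[1]); th=np.arctan2(r,c[2]); return np.array([d["cx"]+d["fx"]*th*c[0]/r,d["cy"]+d["fy"]*th*c[1]/r])
    return np.array([d["cx"]+d["fx"]*c[0]/c[2],d["cy"]+d["fy"]*c[1]/c[2]])
def tri(d1,p1,d2,p2):
    o1,v1=ray(d1,p1);o2,v2=ray(d2,p2)
    v1/=np.linalg.norm(v1);v2/=np.linalg.norm(v2)
    s=np.linalg.lstsq(np.c_[v1,-v2],o2-o1,rcond=None)[0]
    a=o1+s[0]*v1;b=o2+s[1]*v2
    return (a+b)/2,np.linalg.norm(a-b)
def crop(img,x0,y0,x1,y1,k):
    return cv2.resize(img[y0:y1,x0:x1],None,fx=k,fy=k,interpolation=cv2.INTER_CUBIC)
E
python3 - <<'E'
from h import *
t=cv2.imread("pics/top0.png");s=cv2.imread("pics/scene0.png")
cv2.imwrite("pics/t_ctl.png",crop(t,455,185,545,305,5))
cv2.imwrite("pics/t_std.png",crop(t,280,130,430,280,4))
cv2.imwrite("pics/t_grd.png",crop(t,140,195,250,275,6))
a=crop(s,80,210,180,320,5);cv2.imwrite("pics/s_ctl.png",a)
E
```

```text
(no output)
```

View pics/t_ctl.png

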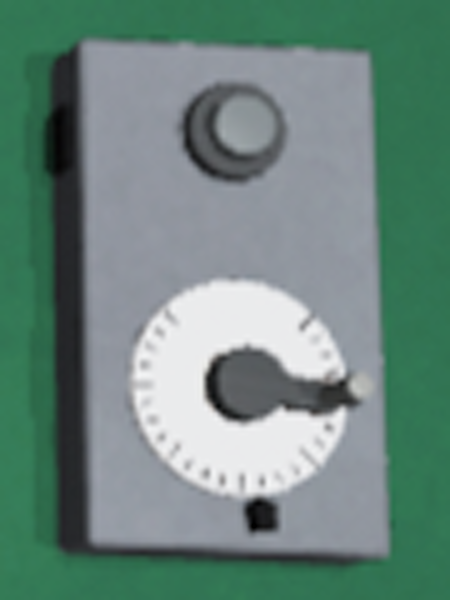

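View pics/t_std.png

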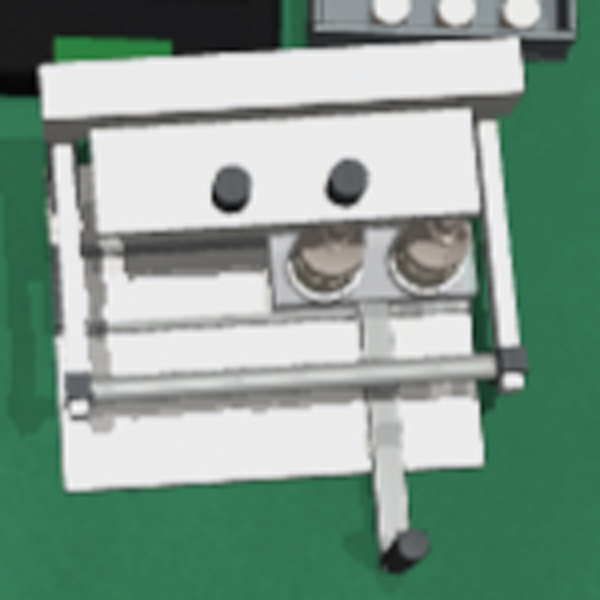

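View pics/t_grd.png

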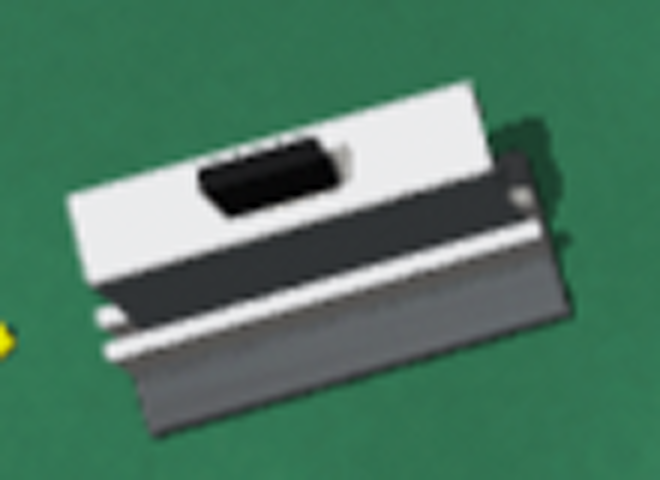

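View pics/s_ctl.png

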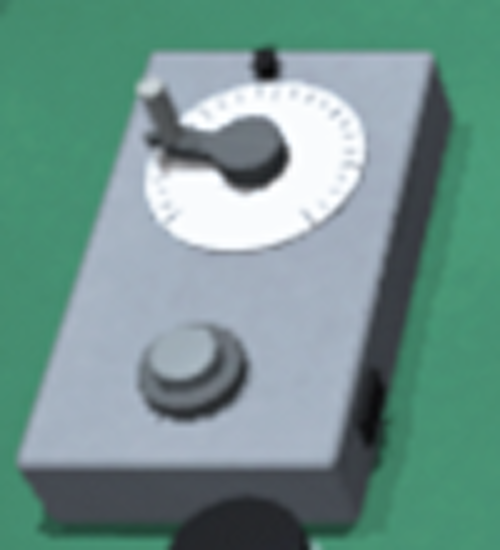

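```bash
python3 - <<'E'
from h import *
s=cv2.imread("pics/scene0.png")
cv2.imwrite("pics/s_grd.png",crop(s,385,215,485,290,6))
cv2.imwrite("pics/s_std.png",crop(s,205,205,355,350,4))
E
```

```text
(no output)
```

View pics/s_grd.png

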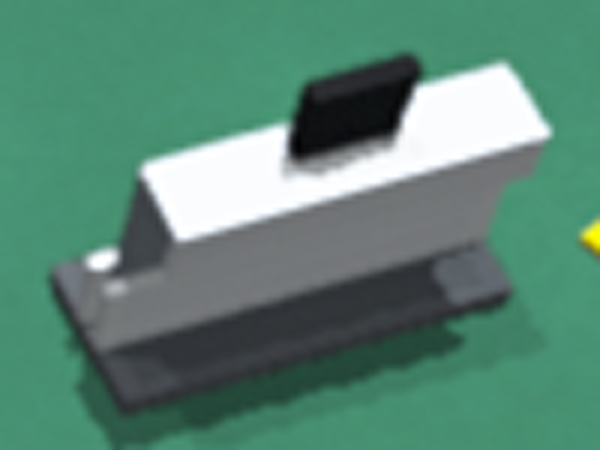

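View pics/s_std.png

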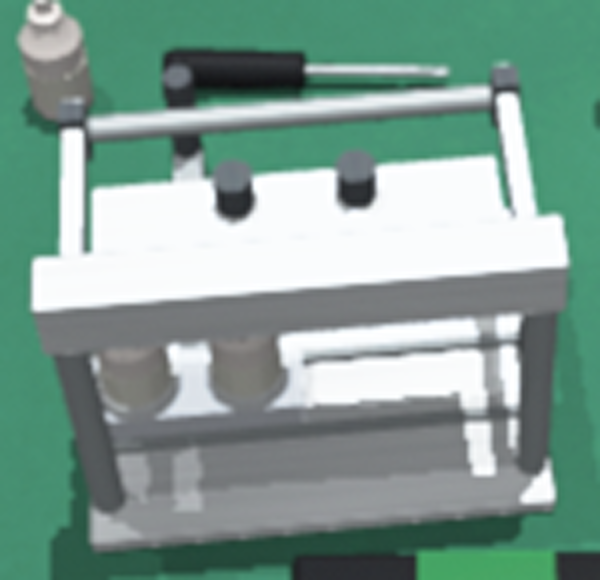

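```bash
python3 - <<'E'
from h import *
from cell import get_image
np.set_printoptions(precision=1,suppress=True)
T=get_image("top");S=get_image("scene")
m=lambda c,x0,y0,k:((c[0]+.5)/k-.5+x0,(c[1]+.5)/k-.5+y0)
g=lambda *c:m(c,140,195,6); sg=lambda *c:m(c,385,215,6)
st=lambda *c:m(c,280,130,4); ss=lambda *c:m(c,205,205,4)
ct=lambda *c:m(c,455,185,5); cs=lambda *c:m(c,80,210,5)
print("cam",-cam(T)[0].T@cam(T)[1],-cam(S)[0].T@cam(S)[1])
def two(n,a,b,z):
    p,e=tri(T,a,S,b); print(n,"tri",p,"err",round(e,1),"T@z",onplane(T,a,z)[:2],"S@z",onplane(S,b,z)[:2])
two("capFL",g(68,197),sg(550,132),117); two("capFR",g(470,82),sg(178,242),117)
two("capNR",g(492,168),sg(145,165),117); two("capNL",g(90,283),sg(508,63),117)
two("barL",st(90,388),ss(492,98),150); two("barR",st(498,366),ss(90,128),150)
two("post",st(412,545),ss(178,78),92)
two("btn",ct(248,124),cs(183,350),60); two("pin",ct(360,387),cs(150,90),104)
two("hub",ct(247,380),cs(250,140),70); two("idx",ct(262,512),cs(265,58),60)
for n,c in dict(TL=(80,40),TR=(372,52),BR=(388,556),BL=(90,550)).items(): print("box",n,onplane(T,ct(*c),50))
for n,c in dict(TL=(150,52),TR=(432,52),BR=(335,467),BL=(20,465)).items(): print("boxS",n,onplane(S,cs(*c),50))
E
```

```text
cam [ 279.9   89.3 1290.5] [1250.6   60.2 1006.2]
capFL tri [519.4 419.9 118.1] err 0.6 T@z [519.7 420.6] S@z [518.6 420. ]
capFR tri [566.9 277.6 115.9] err 1.3 T@z [566.7 278.1] S@z [567.8 276.7]
capNR tri [534.3 268.3 119.6] err 0.7 T@z [534.8 268.3] S@z [532.1 269.3]
capNL tri [487.8 409.6 120.3] err 0.6 T@z [488.3 410.2] S@z [484.9 411.2]
barL tri [523.   91.8 153. ] err 1.2 T@z [523.7  92.4] S@z [520.4  91.3]
barR tri [ 541.  -123.7  153.2] err 1.4 T@z [ 541.8 -125. ] S@z [ 538.4 -123.6]
post tri [452.6 -88.1  91.3] err 1.1 T@z [452.5 -87.4] S@z [453.1 -88.5]
btn tri [ 593.5 -370.3   73.8] err 0.3 T@z [ 597.  -375.4] S@z [ 583.7 -376.8]
pin tri [ 468.2 -404.9  102.2] err 1.6 T@z [ 467.8 -403.4] S@z [ 469.5 -404.9]
hub tri [ 474.6 -365.8   73.4] err 1.8 T@z [ 475.  -366.1] S@z [ 471.6 -368.3]
idx tri [ 416.  -373.4   64.5] err 2.0 T@z [ 416.4 -374.1] S@z [ 411.8 -376.6]
box TL [ 638.  -301.3   50. ]
box TR [ 636.2 -439.6   50. ]
box BR [ 399.  -434.7   50. ]
box BL [ 398.2 -298.4   50. ]
boxS TL [ 398.2 -438.6   50. ]
boxS TR [ 400.2 -300.1   50. ]
boxS BR [ 639.3 -301.5   50. ]
boxS BL [ 636.5 -438.3   50. ]
```

```bash
cat >> h.py <<'E'
from cell import *
np.set_printoptions(precision=2,suppress=True)
def ori(phi): return np.pi*np.array([np.cos(phi/2),np.sin(phi/2),0])
def go(f,p,phi,**k):
    # choose half turn with smaller joint-6 motion
    best=None;q0=state()["q"]
    for a in (phi,phi+np.pi,phi-np.pi):
        q=inverse_kinematics(p,ori(a))
        if q is not None:
            c=np.abs(np.array(q)-q0).max()
            if best is None or c<best[0]-1e-3: best=(c,a)
    if best is None: raise RuntimeError("no IK")
    f(p,ori(best[1]),**k); return best[1]
YAW=np.arctan2(18,215.5); SX=np.array([np.cos(YAW),np.sin(YAW),0]); SY=np.array([-np.sin(YAW),np.cos(YAW),0])
BAR=np.array([532.,-16,150])
E
python3 - <<'E'
from h import *
T=get_image("top")
print(onplane(T,(417,293),90), onplane(T,(260,285),90))
post=np.array([452.6,-88,0])
p=post-SY*38
gripper_close()
go(reach,p+[0,0,230],YAW)
go(movel,p+[0,0,120],YAW,v=200)
s=state();print(s["clock"],s["tcp_pos"],s["q"],s["width"],s["wrist_force"])
cv2.imwrite("pics/w1.png",get_image("wrist")["img"])
E
```

```text
[ 394.78 -163.3    90.  ] [403.46 181.09  90.  ]
3.6083 [ 456.45 -126.48  120.62] [-0.29  0.29  1.98 -0.    0.87 -0.38] 0.28565419041760715 [-0.54 -0.57 -0.09]
```

View pics/w1.png

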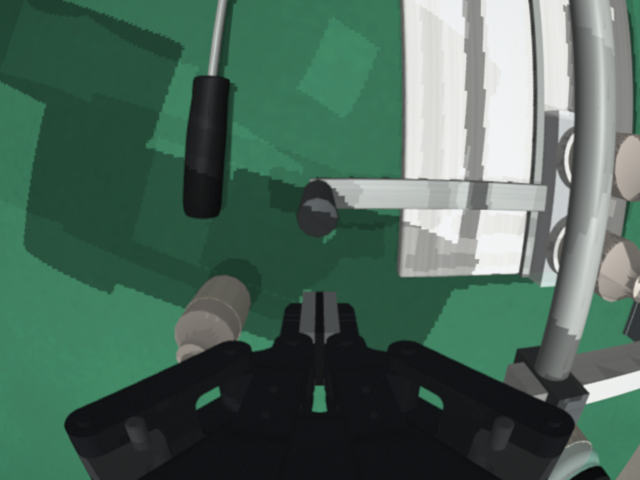

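Wrist view: the post at (318,215) lies straight ahead of the closed fingers (320,300), and the bottle (205,315) is clear of them. Next I push in steps and watch the force.

```bash
python3 - <<'E'
from h import *
post=np.array([452.6,-88,0])
p=post-SY*38+[0,0,80]
a=go(movel,p,YAW,v=120)
movel(p+SY*70,ori(a),v=70)
d=70
s=state();print(s["tcp_pos"],s["wrist_force"]@SY,s["width"])
while d<125:
    d+=3; movel(p+SY*d,ori(a),v=40); wait(.1); s=state(); f=s["wrist_force"]@SY
    print(d,round((s["tcp_pos"]-p)@SY,1),round(f,1))
    if abs(f)>14: break
print(s["clock"],s["wrist_force"],s["tcp_pos"])
for n in("top","wrist"): cv2.imwrite(f"pics/{n}2.png",get_image(n)["img"])
E
python3 -c "
from h import *
cv2.imwrite('pics/t2.png',crop(cv2.imread('pics/top2.png'),280,130,430,280,4))"
```

```text
[449.69 -56.03  79.78] -0.41561984566471327 0.007199508133670933
73 73.0 -0.3
76 76.2 0.2
79 79.2 -0.4
82 82.2 1.1
85 83.4 -9.0
88 83.7 -22.3
7.3917 [ -1.32 -22.52  -1.93] [448.92 -42.44  80.13]
```

View pics/t2.png

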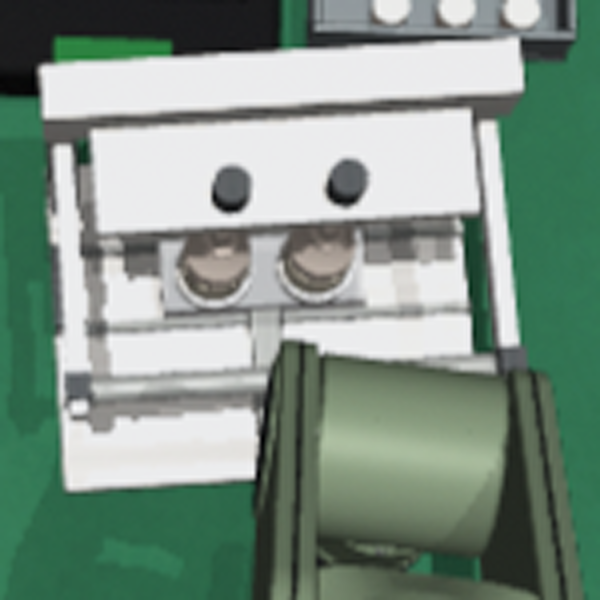

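View pics/wrist2.png

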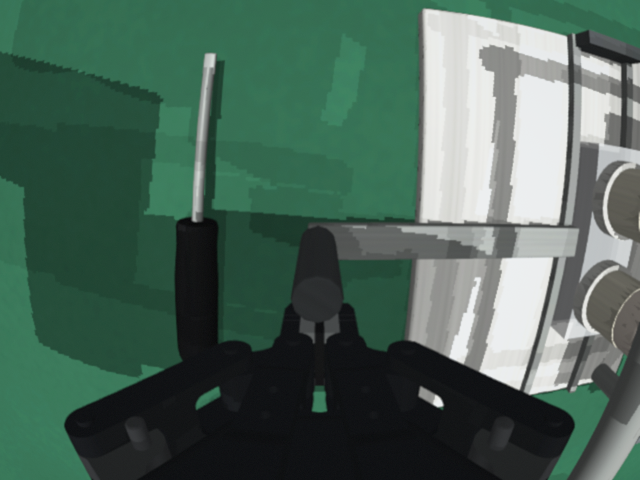

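The push stopped hard (22 N rise, 66 mm of travel) and the bottles stand under the nozzles. I back off and look at the dial from the wrist camera.

```bash
python3 - <<'E'
from h import *
s=state();p=s["tcp_pos"];o=s["orientation"]
movel(p-SY*25,v=120)
movel(p-SY*25+[0,0,150],v=300)
T=get_image("top")
release()
pin=np.array([468.2,-404.9,0])
# jaw along tangential; pin dir from axis ~ -97deg -> tangent ~ -7deg
a=go(reach,pin+[0,0,230],np.deg2rad(-7))
W=get_image("wrist");T=get_image("top");S=get_image("scene")
cv2.imwrite("pics/w3.png",W["img"]);cv2.imwrite("pics/t3.png",crop(T["img"],280,130,545,305,3));cv2.imwrite("pics/s3.png",crop(S["img"],205,205,355,350,4))
import pickle;pickle.dump((W,T,S),open("i3.pkl","wb"))
s=state();print(s["clock"],s["tcp_pos"],s["q"],s["wrist_force"],a)
for P in ([473,-368,70],[468.2,-404.9,104],[593,-370,73]): print(proj(W,P,True))
E
```

```text
10.7917 [ 468.77 -403.5   230.37] [-0.73  0.4   1.49  0.    1.25 -0.61] [-0.51 -0.16  0.45] -0.12217304763960307
[322.05 183.94]
[321.9  243.09]
[471.88 172.22]
```

View pics/w3.png

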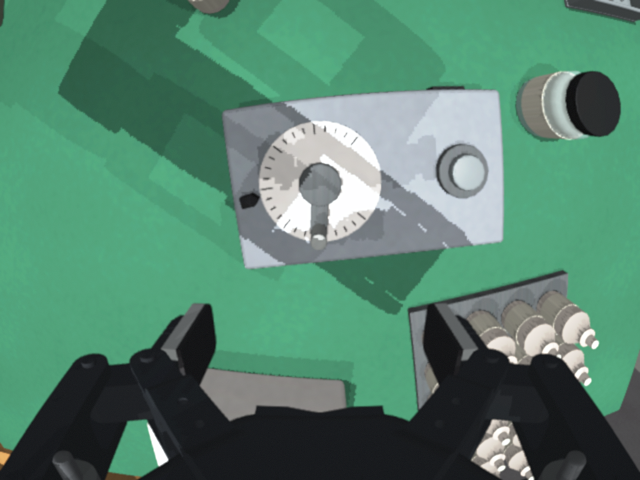

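View pics/t3.png

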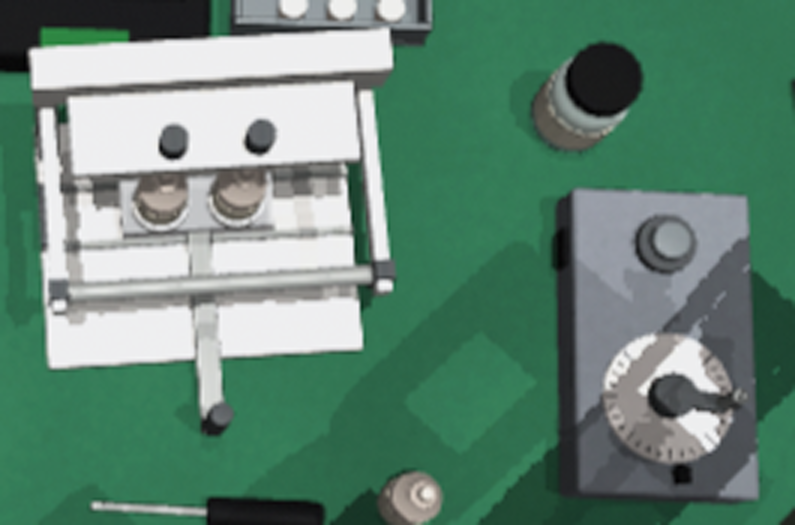

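```bash
python3 - <<'E'
from h import *
import pickle;W,T,S=pickle.load(open("i3.pkl","rb"))
cv2.imwrite("pics/w3z.png",crop(W["img"],225,110,385,260,5))
E
```

```text
(no output)
```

View pics/w3z.png

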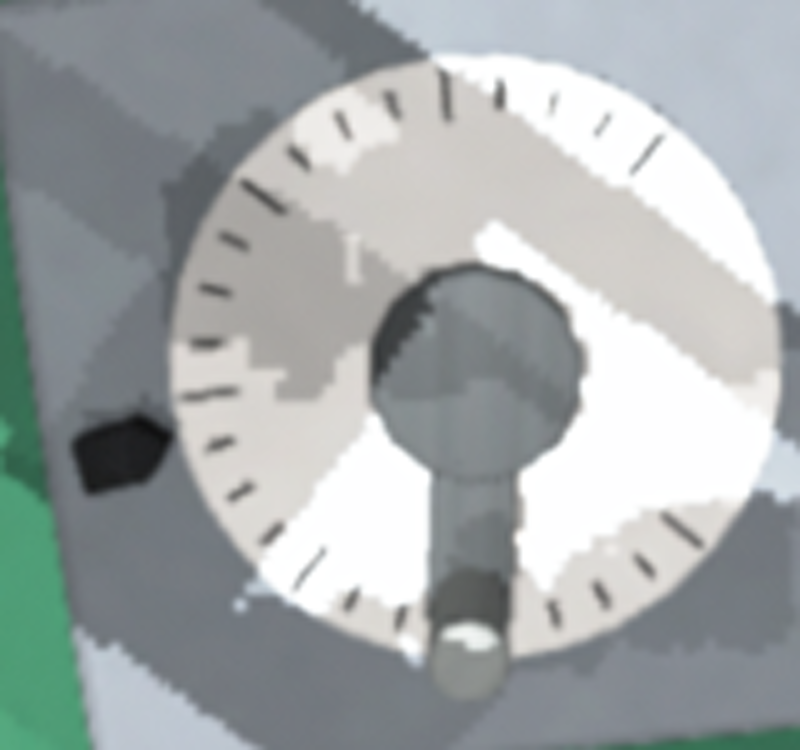

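```bash
python3 - <<'E'
from h import *
import pickle;W,T,S=pickle.load(open("i3.pkl","rb"))
m=lambda *c:((c[0]+.5)/5-.5+225,(c[1]+.5)/5-.5+110)
for n,c,zs in (("discC",(476,357),(51,)),("discL",(170,360),(51,)),("discR",(782,360),(51,)),("hub",(477,371),(70,74)),("pin",(468,662),(104,)),
   ("idxpt",(172,437),(62,)),("back",(81,469),(62,)),("blockC",(120,455),(62,)),("blockS1",(138,413),(62,)),("blockS2",(152,475),(62,))):
    for z in zs: print(n,z,onplane(W,m(*c),z,True))
E
```

```text
discC 51 [ 471.33 -367.74   51.  ]
discL 51 [ 421.4  -361.68   51.  ]
discR 51 [ 521.28 -373.86   51.  ]
hub 70 [ 471.46 -367.7    70.  ]
hub 74 [ 471.51 -367.21   74.  ]
pin 104 [ 465.73 -403.8   104.  ]
idxpt 62 [ 421.8  -372.94   62.  ]
back 62 [ 406.17 -376.06   62.  ]
blockC 62 [ 412.92 -374.68   62.  ]
blockS1 62 [ 416.92 -368.34   62.  ]
blockS2 62 [ 417.6  -378.61   62.  ]
```

Fits the given sizes: disc radius 50, block 51–67 mm from the axis, pin at 36.5. The dial must turn about 74° clockwise. I grip the pin and carry it along the arc.

```bash
cat >> h.py <<'E'
AX=np.array([472.,-367.8,0])
def pinpos(th,z): return AX+36*np.array([np.cos(th),np.sin(th),0])+[0,0,z]
E
python3 - <<'E'
from h import *
th0=np.deg2rad(261); th1=np.deg2rad(188.5)
off=0
P=lambda th,z=97.: pinpos(th,z)
for th in np.linspace(th0,th1,5): print(inverse_kinematics(P(th),ori(th-np.pi/2-np.pi)) )
o=lambda th: ori(th-np.pi/2-np.pi)
movel(P(th0,150),o(th0),v=200)
movel(P(th0),o(th0),v=100)
gripper_close(); s=state(); print(s["clock"],s["width"],s["wrist_force"],s["tcp_pos"])
for th in np.linspace(th0,th1,10)[1:]:
    movel(P(th),o(th),v=45)
    s=state(); print(np.rad2deg(th),s["wrist_force"],s["width"])
print(s["clock"])
cv2.imwrite("pics/w4.png",get_image("wrist")["img"])
E
```

```text
[-0.73  0.51  1.67 -0.    0.96 -0.57]
[-0.74  0.5   1.7   0.    0.95 -0.27]
[-0.74  0.48  1.73 -0.    0.93  0.05]
[-0.74  0.47  1.75 -0.    0.92  0.37]
[-0.73  0.46  1.78 -0.    0.91  0.7 ]
12.7083 9.545646615537294 [0.19 0.14 1.54] [ 466.69 -403.6    97.37]
252.94444444444446 [0.79 0.94 2.58] 9.682356737125584
244.88888888888886 [1.57 0.79 3.86] 9.9035246599053
236.83333333333331 [1.76 2.97 4.21] 9.771631247810333
228.77777777777777 [3.21 1.8  4.29] 9.650826893651132
220.72222222222223 [4.34 2.94 5.44] 9.582196516537412
212.66666666666666 [5.04 3.16 4.74] 9.717995991002358
204.61111111111111 [5.51 3.22 3.67] 9.711162116512726
196.55555555555557 [5.43 2.81 3.63] 9.794952315909578
188.5 [5.7  3.   3.97] 9.93000039933249
15.3333
```

View pics/w4.png

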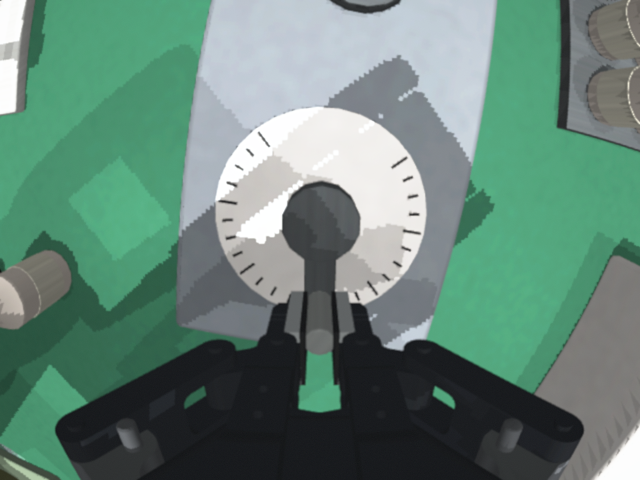

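```bash
python3 - <<'E'
from h import *
import pickle
th=np.deg2rad(186.6); o=ori(th-1.5*np.pi)
movel(pinpos(th,97),o,v=30); wait(.1); s=state(); print(s["tcp_pos"],s["wrist_force"])
release(); movel(pinpos(th,190),v=200)
# back off radially? view
W=get_image("wrist");T=get_image("top"); pickle.dump((W,T),open("i5.pkl","wb"))
s=state();print(s["clock"])
cv2.imwrite("pics/w5.png",W["img"]);cv2.imwrite("pics/t5.png",crop(T["img"],455,185,545,305,5))
E
```

```text
[ 437.62 -372.36   97.26] [6.05 1.78 3.98]
17.1667
```

View pics/w5.png

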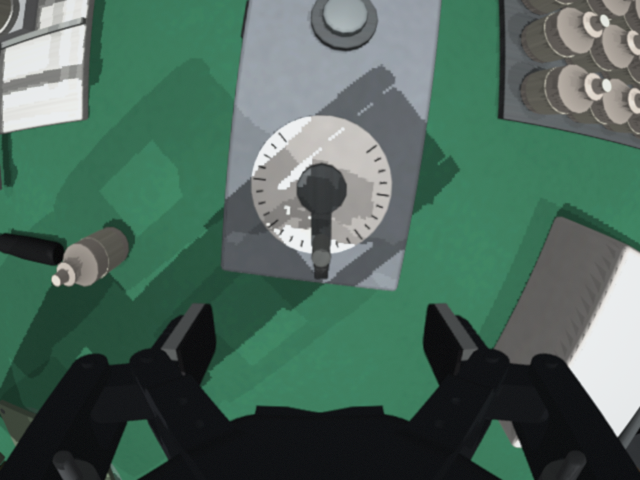

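```bash
python3 - <<'E'
from h import *
cv2.imwrite("pics/w5z.png",crop(cv2.imread("pics/w5.png"),235,120,405,270,4.5))
E
```

```text
(no output)
```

View pics/w5z.png

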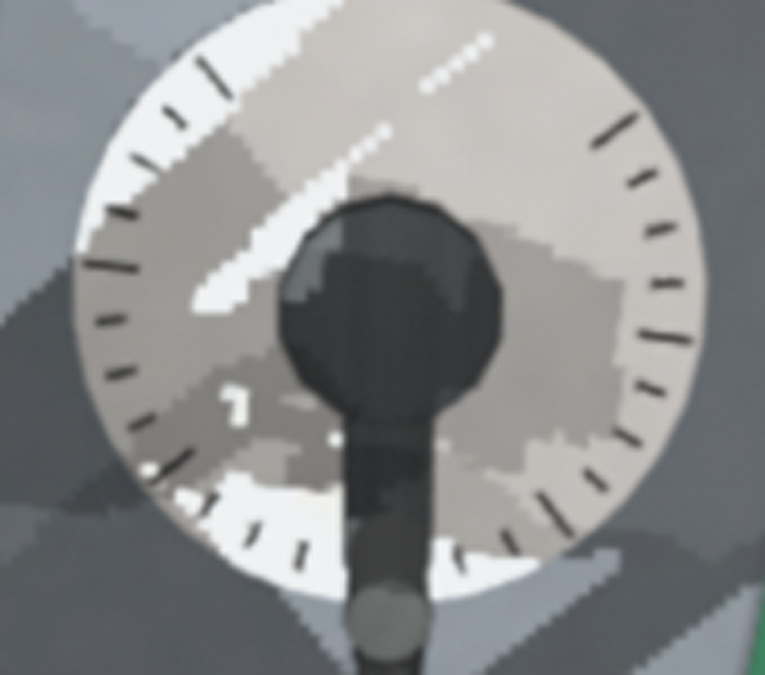

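```bash
python3 - <<'E'
from h import *
import pickle
s=state()
movel(s["tcp_pos"]+[-70,0,-20],v=200); wait(.1)
W=get_image("wrist"); pickle.dump(W,open("i6.pkl","wb"))
px=proj(W,[415,-374,62],True);print(px,state()["clock"])
x,y=int(px[0]),int(px[1])
y0=max(0,y-110)
cv2.imwrite("pics/w6.png",crop(W["img"],x-70,y0,x+70,y0+130,4.5)); print(x-70,y0)
E
```

```text
[331.69 173.3 ] 17.8333
261 63
```

View pics/w6.png

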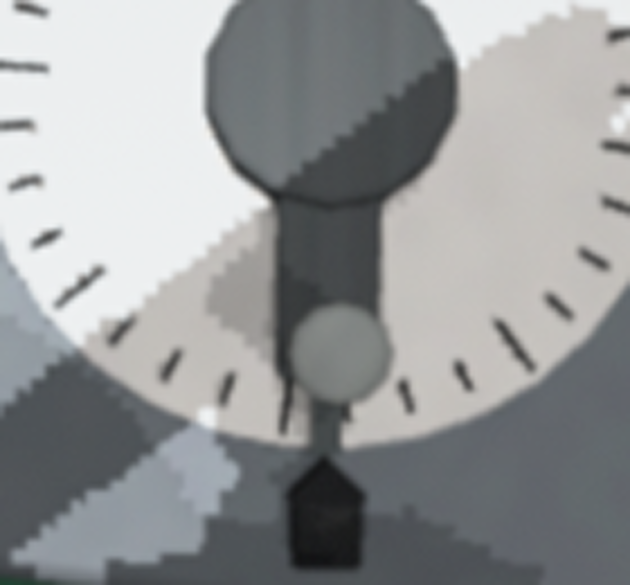

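```bash
python3 - <<'E'
from h import *
import pickle;W=pickle.load(open("i6.pkl","rb"))
m=lambda *c:((c[0]+.5)/4.5-.5+261,(c[1]+.5)/4.5-.5+63)
A=onplane(W,m(332,80),73,True)
print("hub",A)
for n,c,z in (("tip",(326,443),68),("armroot",(330,215),68),("pin",(341,353),104),("idxpt",(324,457),62),("idxback",(326,568),62),("idxS1",(286,494),62),("idxS2",(366,494),62)):
    p=onplane(W,m(*c),z,True); d=p-AX; print(n,p,"r",np.hypot(d[0],d[1]),"ang",[round(np.rad2deg(np.arctan2(p[1]-a[1],p[0]-a[0]))%360,1) for a in (AX,A)])
E
```

```text
hub [ 470.83 -368.59   73.  ]
tip [ 423.01 -373.65   68.  ] r 49.339379832897585 ang [np.float64(186.8), np.float64(186.0)]
armroot [ 453.41 -370.56   68.  ] r 18.795418503090044 ang [np.float64(188.5), np.float64(186.4)]
pin [ 435.35 -372.49  104.  ] r 36.95324992696829 ang [np.float64(187.3), np.float64(186.3)]
idxpt [ 420.71 -373.88   62.  ] r 51.64888217803019 ang [np.float64(186.8), np.float64(186.0)]
idxback [ 405.44 -376.01   62.  ] r 67.06942623834107 ang [np.float64(187.0), np.float64(186.5)]
idxS1 [ 415.02 -369.32   62.  ] r 57.00490053047791 ang [np.float64(181.5), np.float64(180.7)]
idxS2 [ 416.33 -380.22   62.  ] r 57.04046294865077 ang [np.float64(192.6), np.float64(192.0)]
```

Pointer and index agree within about 0.3°. Next is the guard.

```bash
python3 - <<'E'
from h import *
import pickle
s=state()
movel(s["tcp_pos"]+[0,0,110],v=300)
tab=np.array([522.3,342.9,0])
a=go(reach,tab+[0,0,260],np.deg2rad(18.4)); wait(.1)
W=get_image("wrist"); pickle.dump(W,open("i7.pkl","wb")); s=state()
print(s["clock"],s["tcp_pos"],s["q"],a)
cv2.imwrite("pics/w7.png",W["img"])
px=proj(W,tab+[0,0,157],True);print(px)
x,y=map(int,px); y0=max(0,y-65)
print(x-90,y0);cv2.imwrite("pics/w7z.png",crop(W["img"],x-90,y0,x+90,y0+130,4.4))
E
```

```text
21.0917 [522.68 342.24 260.1 ] [ 0.56  0.39  1.43 -0.    1.32  0.24] 0.32114058236695664
[322.04 251.26]
232 186
```

View pics/w7.png

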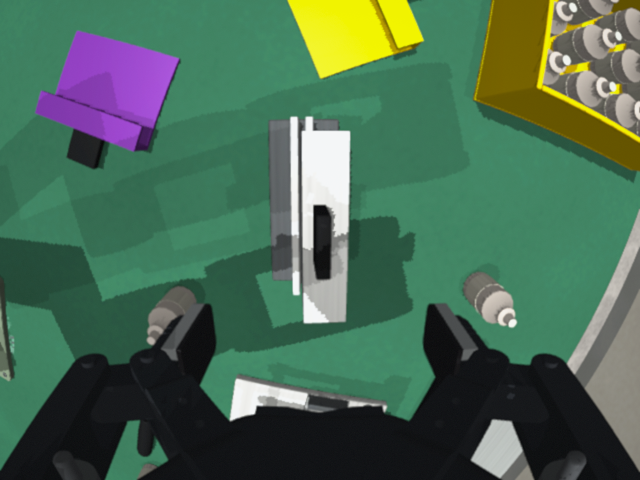

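View pics/w7z.png

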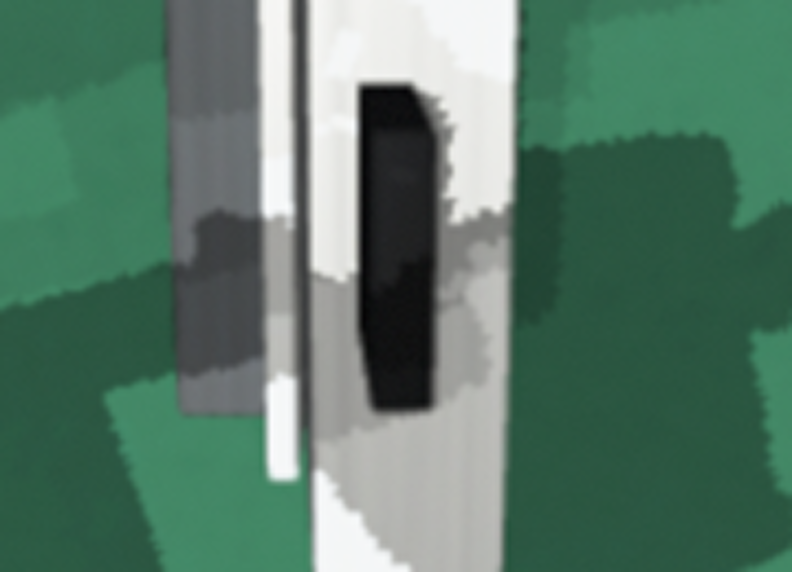

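```bash
python3 - <<'E'
from h import *
import pickle;W=pickle.load(open("i7.pkl","rb"))
m=lambda *c:((c[0]+.5)/4.4-.5+232,(c[1]+.5)/4.4-.5+186)
P=lambda c,z:onplane(W,c,z,True)
for c in((404,269),(372,269),(435,269),(404,128),(404,410)): print(P(m(*c),157))
C=[P(c,117) for c in((302,130.5),(350,131),(345.5,322),(304,323))]
print(np.array(C)); print("mid",np.mean(C,0))
for a,b in((0,3),(1,2)): v=C[a]-C[b]; print(np.linalg.norm(v),np.rad2deg(np.arctan2(-v[0],v[1])))
E
```

```text
[522.19 346.03 157.  ]
[517.8  344.58 157.  ]
[526.45 347.43 157.  ]
[515.6  365.75 157.  ]
[529.15 325.25 157.  ]
[[485.05 411.19 117.  ]
 [517.31 421.61 117.  ]
 [563.68 279.91 117.  ]
 [532.04 268.56 117.  ]]
mid [524.52 345.32 117.  ]
150.16372975932094 18.236237478178563
149.09162608199472 18.120122400212626
```

```bash
cat >>h.py <<'E'
TAB=np.array([521.7,344.5,0]); GY=np.deg2rad(18.25)
E
python3 - <<'E'
from h import *
import pickle
movel(TAB+[0,0,190],ori(GY),v=200)
movel(TAB+[0,0,143],ori(GY),v=80)
print(state()["wrist_force"])
gripper_close(); s=state(); print(s["clock"],s["width"],s["wrist_force"],s["tcp_pos"])
movel(TAB+[0,0,200],ori(GY),v=80)
s=state(); print(s["width"],s["wrist_force"])
movel(TAB+[0,0,325],ori(GY),v=200); wait(.1)
s=state(); print(s["clock"],s["width"],s["wrist_force"],s["wrist_torque"],s["tcp_pos"])
W=get_image("wrist");S=get_image("scene");pickle.dump((W,S),open("i8.pkl","wb"))
cv2.imwrite("pics/w8.png",W["img"]);cv2.imwrite("pics/s8.png",S["img"])
E
```

```text
[-0.62  0.09  0.52]
23.025 9.320979064028968 [-3.75 -2.38  5.45] [519.83 343.9  143.59]
9.46506991533391 [-0.32  0.21 -1.75]
24.7667 9.313498644965394 [-0.08  0.39 -1.72] [-0.02 -0.01  0.02] [521.08 344.11 322.76]
```

View pics/w8.png

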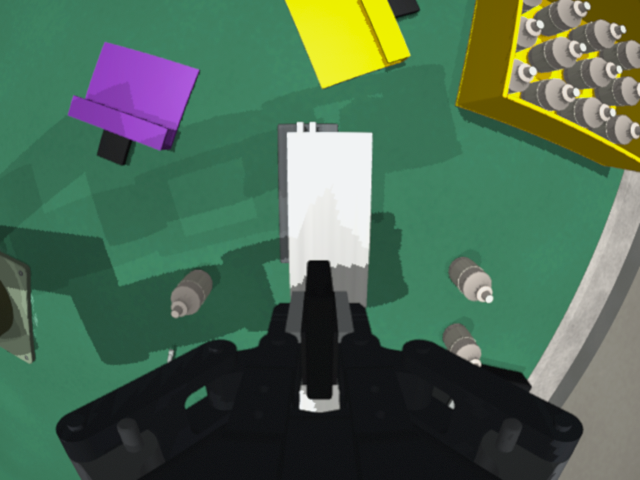

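View pics/s8.png

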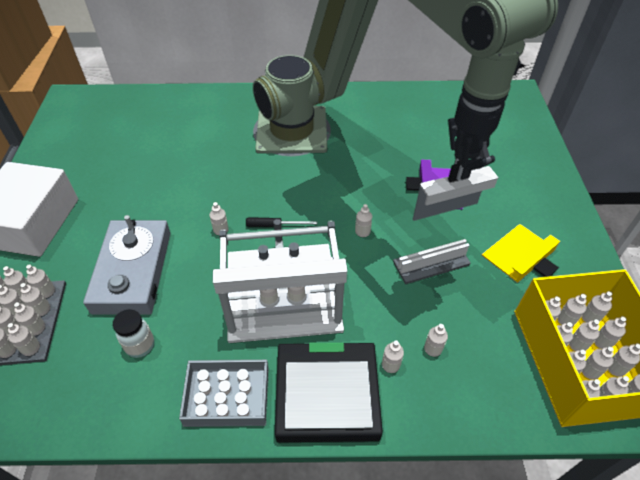

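The guard is held at 9.3 mm width with a −1.7 N load, and hangs upright. I square it to the bar, then carry it straight over.

```bash
python3 - <<'E'
from h import *
import pickle
B=np.array([531.5,-16,0])-SX*4.5
movel([521.7,344.5,338],ori(GY),v=150)
movel([521.7,330,338],ori(YAW),v=100)
movel(B+[0,0,338],ori(YAW),v=200); wait(.2)
s=state(); print(s["clock"],s["width"],s["wrist_force"],s["tcp_pos"],B)
D={n:get_image(n) for n in("wrist","scene","top")};pickle.dump(D,open("i9.pkl","wb"))
cv2.imwrite("pics/w9.png",D["wrist"]["img"]);cv2.imwrite("pics/s9.png",crop(D["scene"]["img"],190,80,370,350,2.2));cv2.imwrite("pics/t9.png",crop(D["top"]["img"],250,100,450,280,4))
E
```

```text
27.5833 9.116452884830933 [-0.26  0.16 -2.15] [527.03 -15.84 337.97] [527.02 -16.37   0.  ]
```

View pics/w9.png

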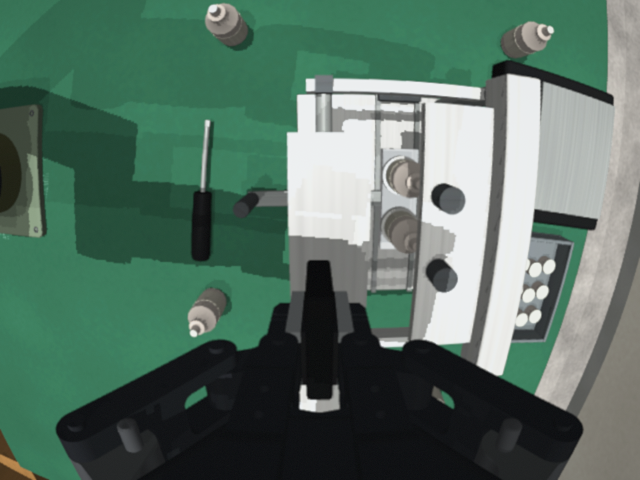

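View pics/s9.png

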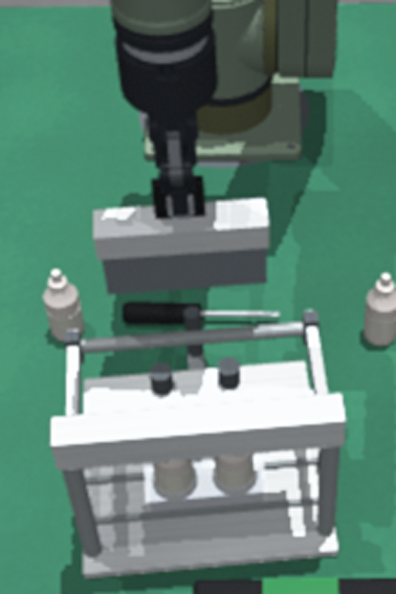

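View pics/t9.png

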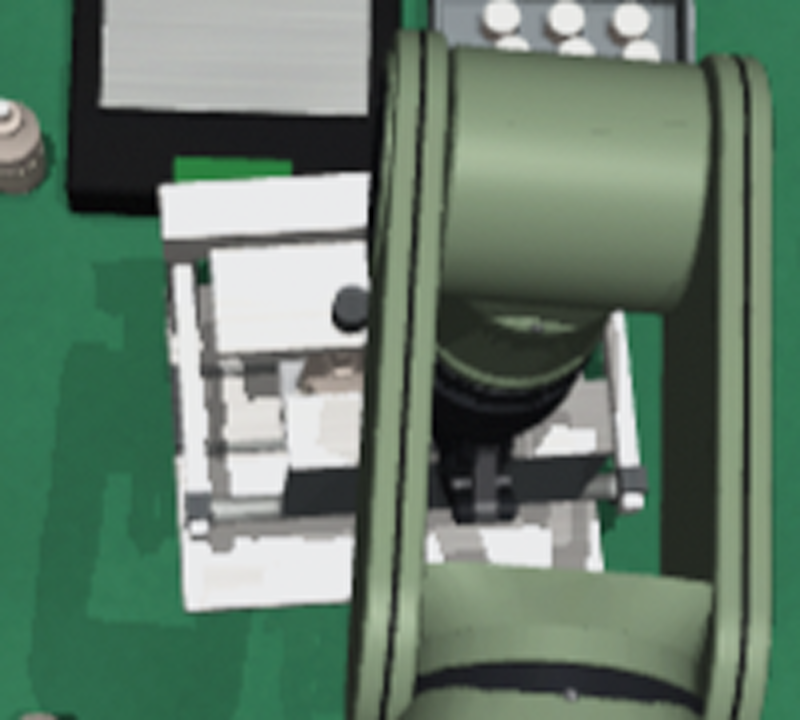

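```bash
python3 - <<'E'
from h import *
import pickle;D=pickle.load(open("i9.pkl","rb"));W=D["wrist"]
cv2.imwrite("pics/w9z.png",crop(W["img"],270,60,400,170,6))
g=cv2.cvtColor(W["img"],cv2.COLOR_BGR2GRAY)
for r in (105,115,125): print(r,g[r,308:345])
P=onplane(W,(288,132.5),0,True)
E
```

```text
105 [238 238 238 238 239 239 234 189 143 150 167 178 189 203 216 219 219 196
 171 156 146 133 116 135 215 238 239 239 239 237 236 236 236 237 238 238
 238]
115 [239 239 239 238 239 240 235 186 136 136 149 156 165 180 197 208 201 178
 163 155 148 136 119 110 132 149 150 150 149 150 152 151 151 152 152 150
 147]
125 [239 239 239 238 238 239 235 188 136 133 146 157 165 179 195 207 202 180
 163 155 147 136 119 110 129 147 150 150 150 149 151 151 150 154 184 229
 239]
```

View pics/w9z.png

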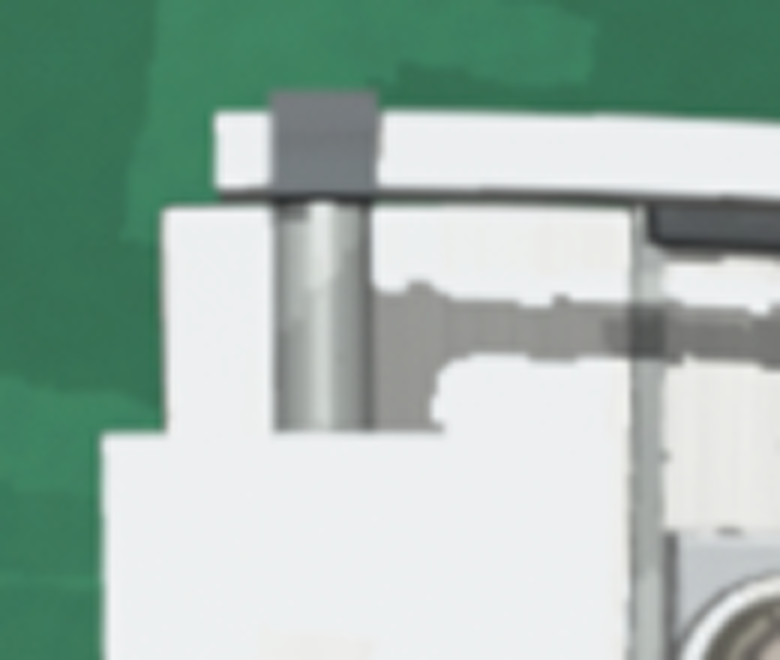

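```bash
python3 - <<'E'
from h import *
import pickle;D=pickle.load(open("i9.pkl","rb"));W=D["wrist"]
g=cv2.cvtColor(W["img"],cv2.COLOR_BGR2GRAY); print(g[160,280:294],g[160,362:376])
B0=np.array([531.5,-16,0])
fr=lambda p:np.array([(p-B0)@SX,(p-B0)@SY,p[2]])
for r in(105,120,130): print("bar",fr(onplane(W,(323.7,r),150,True)), fr(onplane(W,(315.3,r),150,True)), fr(onplane(W,(331.9,r),150,True)))
print("bar end",fr(onplane(W,(323.7,93),150,True)))
for c in((288,133),(370.5,132)): print("capL",fr(onplane(W,c,312,True)))
for c in((288.5,160),(370,160)): print("cap",fr(onplane(W,c,312,True)))
E
```

```text
[ 98  99  98  97  98  99 118 178 235 241 239 240 239 239] [239 239 239 239 239 239 240 239 239 238 235 229 200 159]
bar [ -2.85  99.7  150.  ] [ -9.75  99.69 150.  ] [  3.88  99.74 150.  ]
bar [ -2.84  87.09 150.  ] [ -9.75  87.08 150.  ] [  3.91  87.12 150.  ]
bar [ -2.83  78.71 150.  ] [ -9.75  78.7  150.  ] [  3.93  78.74 150.  ]
bar end [ -2.86 109.85 150.  ]
capL [-18.9   74.25 312.  ]
capL [ 13.83  74.85 312.  ]
cap [-18.8   63.39 312.  ]
cap [ 13.81  63.54 312.  ]
```

In the wrist view, channel centre and bar agree to 0.4 mm across and the yaw is parallel. Lowering.

```bash
python3 - <<'E'
from h import *
import pickle
B=np.array([531.5,-16,0])-SX*4.5
movel(B+[0,0,250],ori(YAW),v=150); print(state()["wrist_force"])
movel(B+[0,0,196],ori(YAW),v=60); s=state();print(s["wrist_force"],s["tcp_pos"])
z=196; ok=True
while z>185:
    z-=1.5; movel(B+[0,0,z],ori(YAW),v=25); wait(.1); s=state(); print(z,s["tcp_pos"][2],s["wrist_force"])
    if s["wrist_force"][2]>3: break
S=get_image("scene");W=get_image("wrist")
cv2.imwrite("pics/s10.png",crop(S["img"],190,150,370,350,3.0));cv2.imwrite("pics/w10.png",W["img"]);print(s["clock"],s["width"])
E
```

```text
[-0.21 -0.32 -2.42]
[ 0.65 -0.14 -0.91] [527.35 -16.4  196.4 ]
194.5 194.65975570911385 [ 0.32 -0.19 -1.39]
193.0 192.97012000295854 [ 0.72 -0.17 -2.24]
191.5 191.45870852124298 [ 0.23 -0.47 -2.03]
190.0 189.97701211166697 [ 0.41  0.65 -0.95]
188.5 188.7890581930104 [-1.41 -0.56  1.52]
187.0 188.74742581518694 [-3.35 -0.64  8.98]
31.6167 9.519674387341675
```

View pics/s10.png

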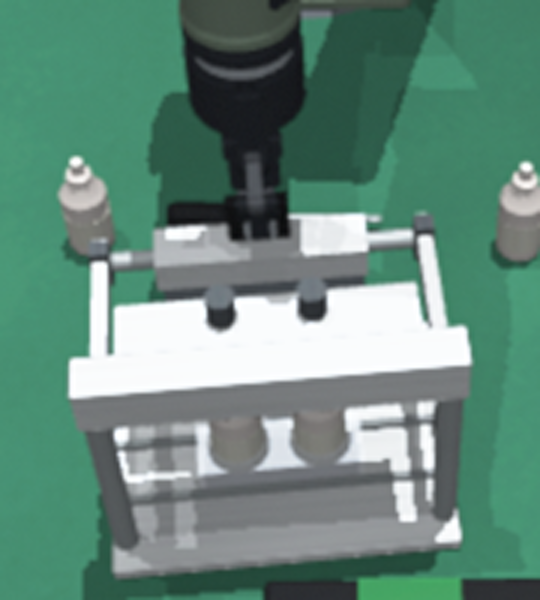

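View pics/w10.png

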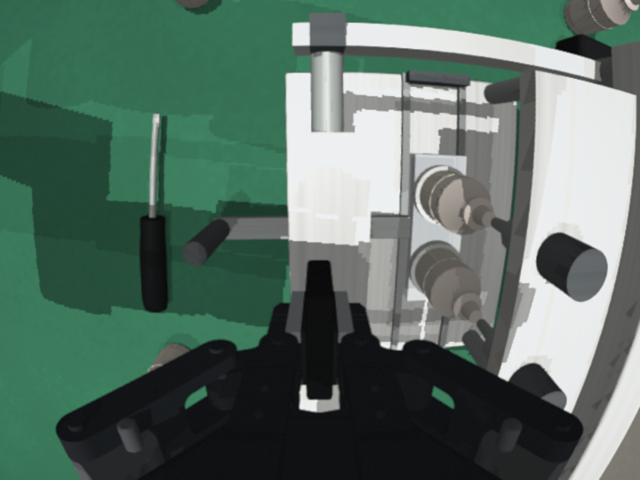

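Seated at TCP z 188.7 (188 expected) with the load taken by the bar. Releasing.

```bash
python3 - <<'E'
from h import *
import pickle
B=np.array([531.5,-16,0])-SX*4.5
movel(B+[0,0,188.7],ori(YAW),v=25)
release(); wait(.2)
movel(B+[0,0,250],ori(YAW),v=120); movel(B+[0,0,300],ori(YAW),v=250)
W=get_image("wrist"); cv2.imwrite("pics/w11.png",W["img"])
gripper_close()
btn=np.array([593.3,-370.2,0])
a=go(reach,btn+[0,0,200],0.); wait(.1)
s=state();print(s["clock"],s["tcp_pos"],s["wrist_force"])
W=get_image("wrist");S=get_image("scene");T=get_image("top")
pickle.dump((W,S,T),open("i11.pkl","wb"))
cv2.imwrite("pics/w12.png",W["img"]);cv2.imwrite("pics/s12.png",crop(S["img"],190,150,370,350,3.0));cv2.imwrite("pics/t12.png",crop(T["img"],280,130,430,280,4))
E
```

```text
36.2083 [ 593.98 -368.75  201.03] [ 0.6  -0.32  0.23]
```

View pics/s12.png

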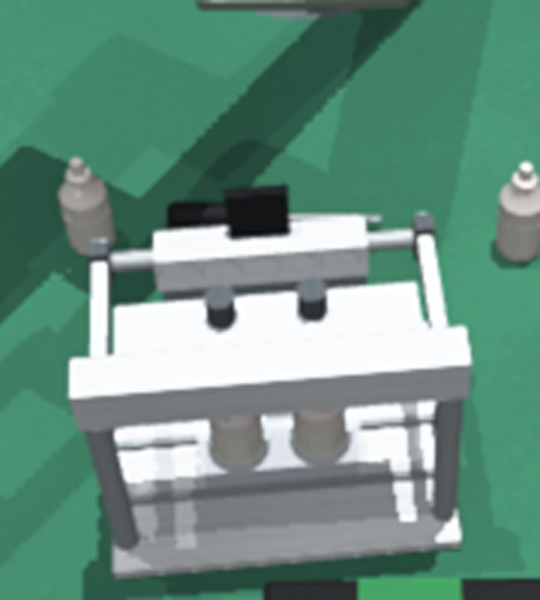

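View pics/w12.png

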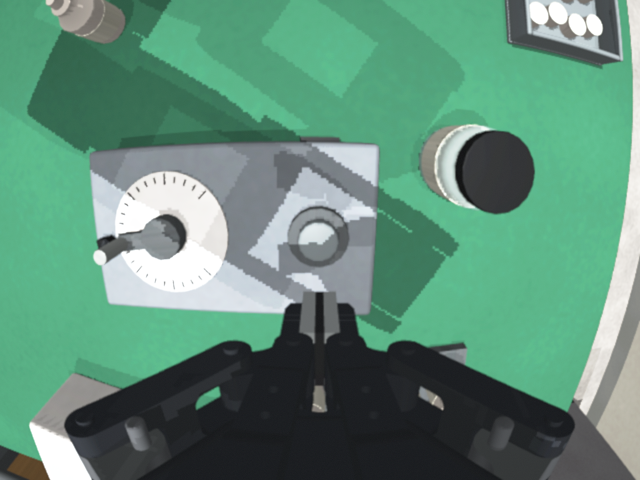

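View pics/t12.png

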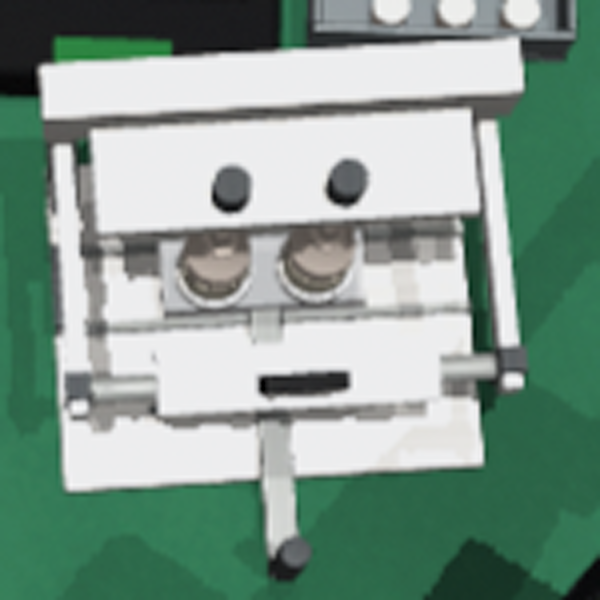

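```bash
python3 - <<'E'
from h import *
import pickle
W,S,T=pickle.load(open("i11.pkl","rb"))
b=onplane(W,(318,239),73,True); print(b, "jar",onplane(T,(481,157),100))
p=np.array([593.,-370,0]); a=state()["orientation"]
movel(p+[0,0,105],a,v=150)
z=100.
hit=False
while z>76:
    movel(p+[0,0,z],a,v=30); s=state(); f=s["wrist_force"][2]; print(z,round(s["tcp_pos"][2],2),round(f,1))
    if f>25: break
    z-=1.5
wait(.3); s=state();print(s["tcp_pos"],s["wrist_force"])
movel(p+[0,0,120],a,v=60); movel(p+[0,0,220],a,v=200); wait(.2)
q=state()["q"]; q[0]-=0.35; goto_joints(q); wait(.3)
s=state();print(s["clock"],s["wrist_force"])
W=get_image("wrist");S=get_image("scene");T=get_image("top")
cv2.imwrite("pics/w13.png",W["img"]);cv2.imwrite("pics/s13.png",S["img"]);cv2.imwrite("pics/t13.png",T["img"])
E
```

```text
[ 591.21 -367.44   73.  ] jar [ 708.69 -312.11  100.  ]
100.0 100.35 0.7
98.5 98.5 -0.9
97.0 96.84 -0.6
95.5 95.32 -1.0
94.0 93.85 -0.8
92.5 92.35 0.5
91.0 91.13 -0.6
89.5 89.77 2.4
88.0 88.19 2.4
86.5 86.66 3.8
85.0 85.2 4.9
83.5 84.99 10.8
82.0 84.91 15.6
80.5 84.77 22.9
79.0 84.69 27.4
[ 593.25 -370.13   84.68] [-6.65  5.02 27.48]
44.2 [ 0.4   0.51 -0.06]
```

View pics/s13.png

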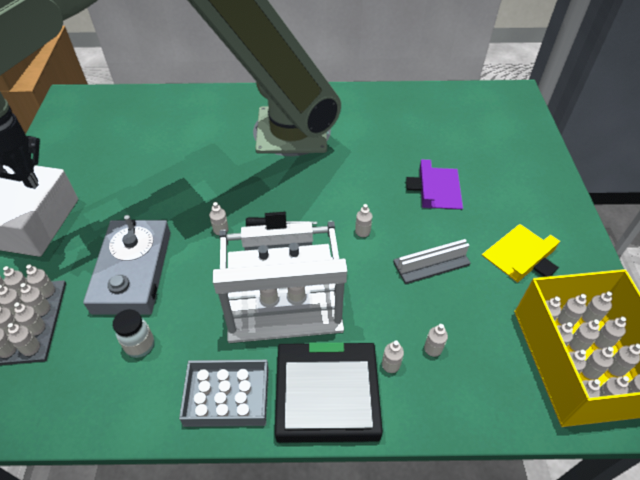

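View pics/t13.png

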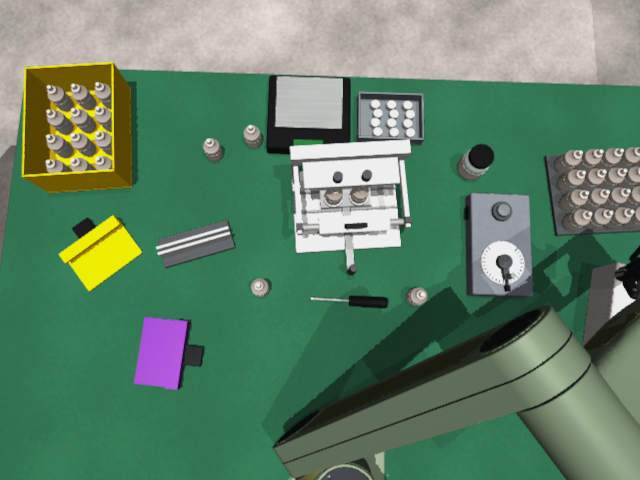

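Final views: guard hanging mid-bar, carriage home, pointer at the index, bystanders unmoved, and the arm clear with no contact force. The button travelled about 6 mm to its stop and was released.

```bash
python3 -c "
from cell import *
job_done(); print(state()['clock'])"
```

```text
the job is handed in; nothing more can be done
the job is handed in; nothing more can be done
```

I did all four steps in the order asked and handed the job in at about 44 s of the 72 s allowed. I have no verdict back.

- **Carriage:** I pushed it by its post about 66 mm until it hit the stop, where the force rose to 22 N. The pictures show both bottles under the nozzles, and they stayed there afterwards.
- **Dial:** I turned it about 74° by its pin. The close-up after letting go put the pointer within about 0.3° of the index marker. I took no close-up after later steps, but the overview pictures show it unmoved.
- **Guard:** I took the white guard from the rack and hung it over the bar. It sat 0.7 mm above the height I expected, with the bar inside the channel. It is about mid-bar, perhaps 2 mm off along its length, and it stayed put after release.
- **Start button:** I pressed it about 6 mm to its hard stop (27 N) and released it. I judged that it sprang back from the overview pictures only.

The last pictures show the bottles, jar, screwdriver and look-alikes where they were. The arm was clear, with practically no force at the wrist. The camera views differed by up to about 3 mm on the bar's position, so I lined the guard up with the bar in the wrist camera's own picture, where they agreed to 0.4 mm.

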